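Sign out the T-handle socket driver

ROBOT

A 7-joint arm with a two-finger parallel gripper is mounted at the origin on the work surface. World frame = base frame: x ahead of the robot, y to its left, z up, the work surface at z = 0. Lengths are in m, angles in rad, forces in N, time in s.
With the tool pointing down it reaches from about 0.4 to 0.875 m from the base axis. Payload 4.4 kg.
Tool frame: the origin (TCP) lies at the very end of the fingers, on their centre line; the grasp point (between the pads) lies 19 mm behind it; z points along the fingers, y is the line along which they close (so a half turn about z gives the same grasp; the last joint's range is limited). The gripper opens to 85 mm and grips with 20 to 120 N. Pads are 22 mm wide; open, the fingers measure 114 mm over their backs; the gripper's body (76 mm by 85 mm) begins 54 mm behind the grasp point. The pads swing forward as they close: fully open they stand 13 mm farther back than shut.
Start: joints at [-0.066, 0.628, 0.038, 1.517, -0.027, 0.996, -0.02], TCP at [0.65, 0, 0.231] pointing down, gripper open.
Joint ranges: [-3.06, 3.06], [-0.37, 2.12], [-1.25, 1.32], [0.18, 2.47], [-1.1, 4.24], [0.23, 1.98], [-2.94, 2.94]. Speed limits (rad/s): [2.57, 2.57, 3.14, 3.14, 3.14, 3.14, 3.14].

INTERFACE

Orientations are given as a rotation vector (axis times angle).
In Python, from cell import arm gives the robot as it stands. The module is installed in compiled form; this text tells all that it offers.
- The arm moves only by the shell command python3 -m creep 'ROWS' [OPENING] [FORCE]. ROWS is JSON, a list of rows, each a list of 2 entries, a list of its own where there are three numbers: the shift along the tool's x, y, z each as a share of 4 cm, from -1 to 1, then the turn, a rotation vector about the tool's x, y, z each as a share of 5 degrees, from -1 to 1. In form: [[[x, y, z], [wx, wy, wz]], ...]. A call has 1 to 20 rows; each row shifts and turns the commanded pose from where the row before left it, along the tool's axes as they then stand; what a row does not reach is not made up. A row lasts 1/10 s, in which the tool goes at most 50 mm and 8.59 degrees, less where a joint would pass 70% of its speed; a pose out of reach is approached as far as the arm can. A call with a number of a shift or a turn outside -1 to 1 is refused whole. A call with a gripper value outside its range is refused whole. OPENING is the opening in per cent of the stroke, from 0 (shut) to 100 (fully open), set as the call begins (- or left out, the last holds). The fingers move at their own pace and stop on an object; FORCE is the grip in N (left out, the last holds). Time passes only in rows, so rows that do not move let the fingers close. It gives the time, the measured TCP pose, the force, the opening and the grip force at its end, in the units of the state.
- arm.get_obs(): the state, without advancing time (a new reading comes with each control period).
- arm.get_image(name): name is "scene" or "side" or "wrist"; returns the picture (480x640x3 uint8, red, green, blue); there is no depth.
- arm.calibration(name): a dict with "vfov" (degrees; the focal length in pixels is half the picture's height over the tangent of half this angle, whatever the lens; pixels are square), "cx", "cy" (the principal point, pixels), "R" (3x3) and "t" (3): a world point X has camera coordinates R X + t; the wrist camera has in their place "tool_from_camera" (4x4, takes a point from camera to tool coordinates, whose origin is the TCP and whose axes are the flange's). Camera axes: x right, y down, z forward; pixel columns grow to the right and rows downward; lengths in m; the calibration is good to about 2 mm. A picture is of the moment at which its call begins: read the wrist's pose just before it. calibration takes no time and is no camera call.
- arm.sign_off(): hands the job in; it is judged then, once.
Trained networks look in the newest picture that a camera, given by its name, has taken for a name from the list of things; names that differ only in an ending like _2 or _b are one class to them, and where a whole thing is asked for, a point or a joint stands for the part that bears it (a point fixed in the world has none). Each returns a list of dicts, best first, with "confidence" (0 to 1); they miss things now and then, are a little off and sometimes report something else, mostly with a low value. They report only what shows in the picture. A call takes as long as a camera call. They do not tell look-alikes from the thing itself.
- arm.masks_of(camera, target): "pixels" (480x640 bool, what is visible of it).
- arm.spot_point(camera, target): "at" ([x, y, z] in m, in world coordinates, good to about 4 mm: a listed point, or the origin of a listed thing).
The state is a dict: "t": time; "q": joint angles; "joint_velocities": joint speeds; "effort": joint torques, N m; "ee_pos": TCP position; "eef_rot": TCP orientation; "wrist_force": force on the tool from outside, world axes, zero at the start; "moment": the same for the moment, N m; "gripper_width": opening from 0.0 (shut) to 1.0 (fully open); "grasp_force": force on a finger pad.
Only numpy, scipy, OpenCV 4.12 (cv2) and the standard library are available. Lean on these libraries where they do the work, as an engineer would, in place of code of your own. Each camera call takes 0.05 s, during which the arm holds its last target. There are 200 camera calls.

TASK

The T-handle socket driver is being signed out at the storeroom counter. Pull it straight up out of its steel tube, carry it over to the empty grey pot and lower it in, handle up, until its socket end is down at the bottom of the pot before you let go. Leave the other two tools standing in their tubes.

Things in the scene. Friction and masses are not known exactly. Their poses are not given: they have to be found in the camera images.
- t_driver: The tool to move: socket driver with a black T handle, 175 mm tall, about 0.22 kg. Origin: centre of its flat lower (socket) end; z up the shaft. Handle: bar 100 mm long (along x), 20 mm wide (y), 22 mm high, its centre 164 mm above the origin. Shaft 12 mm, socket end 22 mm across. Starts upright in one of the rack's three tubes; which tube and the handle's turn vary. Loose fit.
- pot: Empty round grey plastic pot, screwed to the counter by a 90 mm round flange 5 mm thick. Origin: centre of its underside, on the counter; z up. Outside diameter 55 mm, inside 47 mm, rim 80 mm above the counter, inner floor 6 mm above the counter. It stands clear to one side of the rack, left or right.
- straight_driver: Bystander: short driver with a straight round black handle 30 mm thick, 135 mm tall, loose and upright in another tube. Origin: centre of its lower end, z up. The rack, fixed to the counter, has three square steel tubes in a row, 110 mm apart, 26 mm wide inside and 34 mm outside, rims 80 mm and floors 12 mm above the counter.
- drift: Bystander: a plain round dark steel bar (drift punch) 22 mm thick and 128 mm tall, loose and upright in the remaining tube of the rack. Origin: centre of its lower end, z up. To be left in its tube.
Things that resemble listed ones, but are neither listed nor needed, are in the scene too. Of the things that look like the pot, the largest one is meant.

How it is judged:
By the outcome, as a careful person would: the job done as asked, in the order asked, and still so for the second after the job is handed in, with the robot touching nothing.
It also fails if it takes over 45 s, if anything falls off the work surface, if the arm or the gripper's body presses on something with over 40 N, if the wrist force passes 120 N, or if a joint passes its speed limit or range.

## Working session

There is one attempt and no reset: what is moved stays moved. The work goes in short steps, Python scripts to look and compute and a shell command to move; the robot and the scene stay as the last step left them, time stands still between calls to the robot, and variables do not carry over. Pictures are saved under pics/ and viewed, at most 10 in all, crops included, and the job is handed in when it is done.

```bash
mkdir -p pics; python3 - <<'E'
from cell import arm
import cv2,numpy as np
o=arm.get_obs();print(o['t'],o['ee_pos'],o['eef_rot'],o['gripper_width'])
a=arm.get_image("scene");b=arm.get_image("side")
cv2.imwrite("pics/a.png",a[:,:,::-1]);cv2.imwrite("pics/b.png",b[:,:,::-1])
for c in("scene","side"):
  for n in("t_driver","pot","straight_driver","drift"):
    print(c,n,[(np.round(d["at"],3).tolist(),round(d["confidence"],2)) for d in arm.spot_point(c,n)])
E
```

```text
0.0 [6.49377246e-01 2.64067142e-05 2.30396624e-01] [-2.22051416e+00 -2.22050944e+00  2.15441373e-03] 1.0031025271476959
scene t_driver [([0.493, 0.134, 0.0], 0.2)]
scene pot [([0.491, 0.13, -0.001], 0.94)]
scene straight_driver []
scene drift []
side t_driver []
side pot [([0.488, 0.129, 0.0], 0.96), ([0.376, 0.165, -0.002], 0.94)]
side straight_driver []
side drift []
```

View pics/a.png

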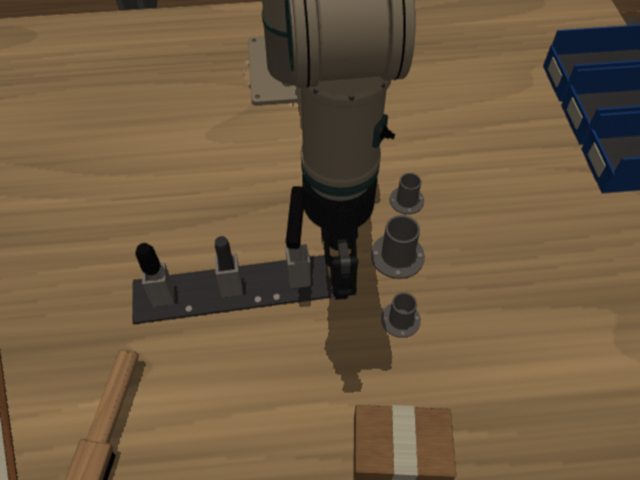

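View pics/b.png

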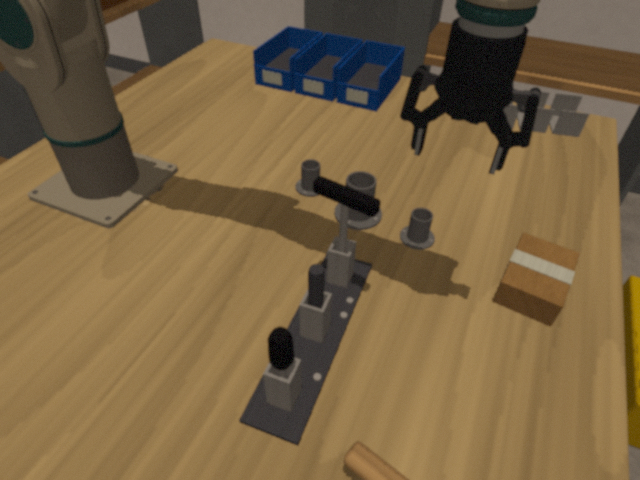

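The scene picture shows three tubes: the straight driver at (150,270), the drift at (226,265) and the T-driver at (297,240), which is nearest the pots. There are three pot-like things: small at (408,190), large at (399,245) and small at (403,313). The large middle one fits "largest". I'll confirm this in a crop and triangulate.

```bash
cat > h.py <<'E'
from cell import arm
import numpy as np,cv2
from scipy.spatial.transform import Rotation as Ro
def ray(c,p):
    k=arm.calibration(c);f=240/np.tan(np.radians(k["vfov"])/2)
    R=np.array(k["R"]);t=np.array(k["t"])
    return -R.T@t, R.T@np.array([(p[0]-k["cx"])/f,(p[1]-k["cy"])/f,1])
def atz(c,p,z):
    o,d=ray(c,p);return o+d*(z-o[2])/d[2]
def wray(p,pos,rot):
    k=arm.calibration("wrist");f=240/np.tan(np.radians(k["vfov"])/2)
    T=np.array(k["tool_from_camera"]);R=Ro.from_rotvec(rot).as_matrix()
    return R@T[:3,3]+pos, R@T[:3,:3]@np.array([(p[0]-k["cx"])/f,(p[1]-k["cy"])/f,1])
def watz(p,z,pos,rot):
    o,d=wray(p,pos,rot);return o+d*(z-o[2])/d[2]
E
python3 - <<'E'
from h import *
for n in("scene","side"):
  k=arm.calibration(n);print(n,k["vfov"],k["cx"],k["cy"],-np.array(k["R"]).T@k["t"])
for c,ps in(("scene",[(296,190),(294,243)]),("side",[(317,185),(377,205)])):
  for p in ps: print(c,p,atz(c,p,.176).round(3))
print("rims",[atz("scene",p,.08).round(3) for p in[(402,230)]],[atz("side",p,.08).round(3) for p in[(361,184)]])
print("tubes",[atz("scene",p,.08).round(3) for p in[(155,272),(226,262),(297,250)]])
k=arm.calibration("wrist");print(k)
b=cv2.imread("pics/b.png")[140:300,270:470]
a=cv2.imread("pics/a.png")[160:340,260:460]
cv2.imwrite("pics/c.png",np.hstack([cv2.resize(b,(400,400),interpolation=2),cv2.resize(a,(400,400),interpolation=2)]))
E
```

```text
scene 42.67933502744435 309.540051159231 243.29219804454635 [ 1.04596241 -0.06025512  0.87072891]
side 55.190088832299075 318.29897558330265 242.6454552202281 [ 0.68791787 -0.50907329  0.5652373 ]
scene (296, 190) [ 0.475 -0.036  0.176]
scene (294, 243) [ 0.568 -0.046  0.176]
side (317, 185) [ 0.481 -0.038  0.176]
side (377, 205) [ 0.571 -0.043  0.176]
rims [array([0.495, 0.128, 0.08 ])] [array([0.498, 0.114, 0.08 ])]
tubes [array([ 0.535, -0.258,  0.08 ]), array([ 0.527, -0.151,  0.08 ]), array([ 0.516, -0.041,  0.08 ])]
{'vfov': 69.78246609291499, 'cx': 320.24860522309814, 'cy': 237.89327546871243, 'tool_from_camera': array([[-3.40992633e-04, -9.61788807e-01, -2.73792209e-01,
         6.87607517e-02],
       [ 9.99999303e-01, -6.37329719e-04,  9.93396399e-04,
        -1.12549116e-04],
       [-1.12993345e-03, -2.73791680e-01,  9.61788355e-01,
        -1.41702540e-01],
       [ 0.00000000e+00,  0.00000000e+00,  0.00000000e+00,
         1.00000000e+00]])}
```

View pics/c.png

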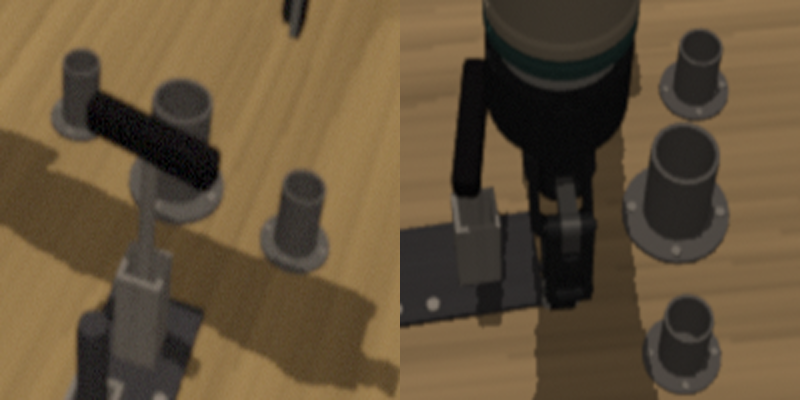

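The crop confirms it: the middle pot, between the two small look-alikes, is clearly the largest, at about (0.49, 0.13). The T bar runs from about (0.478,-0.037) to (0.570,-0.044). I'll go above it and turn about −85°.

```bash
python3 -m creep '[[[-0.2,-0.63,-0.3],[0,0,0]],[[-0.2,-0.63,-0.3],[0,0,0]],[[-0.2,-0.63,-0.3],[0,0,0]],[[-0.2,-0.63,-0.3],[0,0,0]],[[-0.2,-0.63,-0.3],[0,0,0]]]' 100 60
python3 -m creep '[[[0,0,0],[0,0,-1]],[[0,0,0],[0,0,-1]],[[0,0,0],[0,0,-1]],[[0,0,0],[0,0,-1]],[[0,0,0],[0,0,-1]],[[0,0,0],[0,0,-1]],[[0,0,0],[0,0,-1]],[[0,0,0],[0,0,-1]],[[0,0,0],[0,0,-1]],[[0,0,0],[0,0,-1]],[[0,0,0],[0,0,-1]],[[0,0,0],[0,0,-1]],[[0,0,0],[0,0,-1]],[[0,0,0],[0,0,-1]],[[0,0,0],[0,0,-1]],[[0,0,0],[0,0,-1]],[[0,0,0],[0,0,-1]],[[0,0,0],[0,0,0]],[[0,0,0],[0,0,0]]]'
python3 - <<'E'
from h import *
o=arm.get_obs();im=arm.get_image("wrist");cv2.imwrite("pics/w1.png",im[:,:,::-1])
np.savez("w1.npz",p=o["ee_pos"],r=o["eef_rot"])
print(o['q'],Ro.from_rotvec(o["eef_rot"]).as_matrix().round(3))
for n in("t_driver",):
  m=arm.masks_of("wrist",n)
  for d in m[:2]:
    ys,xs=np.nonzero(d["pixels"]);print(d["confidence"],len(xs),xs.min(),xs.max(),ys.min(),ys.max())
  print(arm.spot_point("wrist",n))
E
```

```text
t: 1.0
ee_pos: [0.523, -0.0403, 0.2919]
eef_rot: [2.221, 2.221, 0.0]
wrist_force: [0.2, -0.1, 0.6]
gripper_width: 0.998
grasp_force: 0.0
t: 2.9
ee_pos: [0.524, -0.0401, 0.2914]
eef_rot: [0.141, 3.138, 0.0]
wrist_force: [-0.4, -0.5, 0.3]
gripper_width: 1.0
grasp_force: 0.0
[ 0.24701646  0.39496034 -0.31657834  1.77715951  0.14357396  0.99183702
  1.35563691] [[-0.996  0.09   0.   ]
 [ 0.09   0.996  0.   ]
 [-0.     0.    -1.   ]]
0.89 3272 304 337 167 294
[]
```

View pics/w1.png

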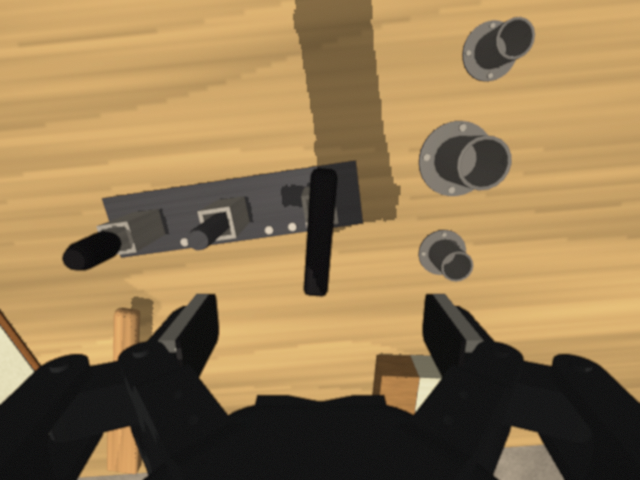

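The wrist view shows the T bar from (323,168) to (316,296), between the fingers' plane. The large pot's rim is at about (485,163), with the look-alikes at (515,38) and (457,266).

```bash
python3 - <<'E'
from h import *
d=np.load("w1.npz");im=cv2.imread("pics/w1.png")
A=watz((323,168),.187,d["p"],d["r"]);B=watz((316,296),.180,d["p"],d["r"])
print(A.round(4),B.round(4),((A+B)/2).round(4),np.degrees(np.arctan2(*(B-A)[1::-1])))
print("pot",watz((485,163),.08,d["p"],d["r"]).round(4),watz((457,158),.005,d["p"],d["r"]).round(4))
m=arm.masks_of("wrist","t_driver")[0]["pixels"].astype(np.uint8)
print(cv2.minAreaRect(cv2.findNonZero(m)))
print([(x["at"],x["confidence"]) for x in arm.spot_point("wrist","pot")])
for n in("scene","side"):
  arm.get_image(n)
  for t in("t_driver","pot"): print(n,t,[(np.round(x["at"],4),x["confidence"]) for x in arm.spot_point(n,t)])
E
```

```text
[ 0.4741 -0.0343  0.187 ] [ 0.5749 -0.0488  0.18  ] [ 0.5245 -0.0416  0.1835] -8.16647035896737
pot [0.4922 0.1283 0.08  ] [0.4911 0.1288 0.005 ]
((320.1802673339844, 230.90306091308594), (27.333236694335938, 127.51172637939453), 3.7313973903656006)
[([0.6131, 0.115, 0.0024], 0.79)]
scene t_driver []
scene pot [(array([0.6155, 0.1129, 0.0008]), 0.92), (array([ 0.3759,  0.1615, -0.0035]), 0.92), (array([ 0.4879,  0.133 , -0.002 ]), 0.81)]
side t_driver []
side pot [(array([0.4887, 0.1293, 0.0018]), 0.7), (array([ 0.3775,  0.1673, -0.0024]), 0.66), (array([ 0.6106,  0.1123, -0.0046]), 0.61)]
```

```bash
python3 -m creep '[[[0,-0.04,0],[0,0,0.6]],[[0,0,0.5],[0,0,0]],[[0,0,0.5],[0,0,0]],[[0,0,0.5],[0,0,0]],[[0,0,0.5],[0,0,0]],[[0,0,0.5],[0,0,0]],[[0,0,0.5],[0,0,0]],[[0,0,0.4],[0,0,0]],[[0,0,0],[0,0,0]],[[0,0,0],[0,0,0]]]'
python3 -m creep '[[[0,0,0],[0,0,0]],[[0,0,0],[0,0,0]],[[0,0,0],[0,0,0]],[[0,0,0],[0,0,0]],[[0,0,0],[0,0,0]],[[0,0,0],[0,0,0]],[[0,0,0],[0,0,0]],[[0,0,0],[0,0,0]],[[0,0,0],[0,0,0]],[[0,0,0],[0,0,0]],[[0,0,0],[0,0,0]],[[0,0,0],[0,0,0]]]' 0 60
python3 - <<'E'
from h import *
im=arm.get_image("side");cv2.imwrite("pics/g.png",cv2.resize(im[80:320,220:480,::-1],None,fx=2,fy=2))
E
```

```text
t: 4.45
ee_pos: [0.5241, -0.0415, 0.1555]
eef_rot: [-0.219, -3.134, -0.0]
wrist_force: [-0.1, 0.4, 0.2]
gripper_width: 1.001
grasp_force: 0.0
t: 5.65
ee_pos: [0.5242, -0.0414, 0.1558]
eef_rot: [0.219, 3.133, 0.0]
wrist_force: [-0.9, -0.3, 5.4]
gripper_width: 0.227
grasp_force: 59.2
```

View pics/g.png

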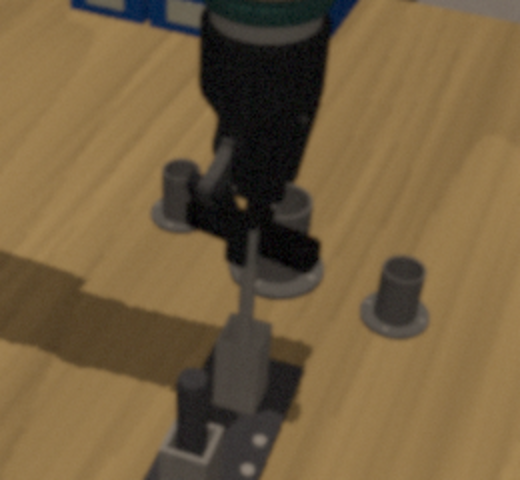

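The bar is held centrally: opening about 19 mm, grip 59 N. Now I'll lift straight up 104 mm.

```bash
python3 -m creep '[[[0,0,-0.1],[0,0,0]],[[0,0,-0.2],[0,0,0]],[[0,0,-0.2],[0,0,0]],[[0,0,-0.2],[0,0,0]],[[0,0,-0.2],[0,0,0]],[[0,0,-0.2],[0,0,0]],[[0,0,-0.2],[0,0,0]],[[0,0,-0.2],[0,0,0]],[[0,0,-0.2],[0,0,0]],[[0,0,-0.2],[0,0,0]],[[0,0,-0.2],[0,0,0]],[[0,0,-0.2],[0,0,0]],[[0,0,-0.2],[0,0,0]],[[0,0,-0.2],[0,0,0]],[[0,0,0],[0,0,0]]]'
python3 - <<'E'
from h import *
o=arm.get_obs();R=Ro.from_rotvec(o["eef_rot"]).as_matrix();print(o["ee_pos"],o["wrist_force"],o["gripper_width"])
print("rows to pot",(R.T@(np.array([.4905,.129,o["ee_pos"][2]])-o["ee_pos"])/.04).round(3))
a=arm.get_image("side")[60:340,200:480,::-1];b=arm.get_image("scene")[120:400,180:460,::-1]
cv2.imwrite("pics/l.png",cv2.resize(np.hstack([a,b]),(800,400)))
E
```

```text
t: 7.2
ee_pos: [0.5247, -0.0416, 0.2645]
eef_rot: [0.219, 3.132, 0.0]
wrist_force: [-0.3, -0.3, -2.9]
gripper_width: 0.225
grasp_force: 58.4
[ 0.52466092 -0.041553    0.26454886] [-0.34557882 -0.31206021 -2.85965829] 0.22488628421052803
rows to pot [ 1.440e+00  4.103e+00 -2.000e-03]
```

View pics/l.png

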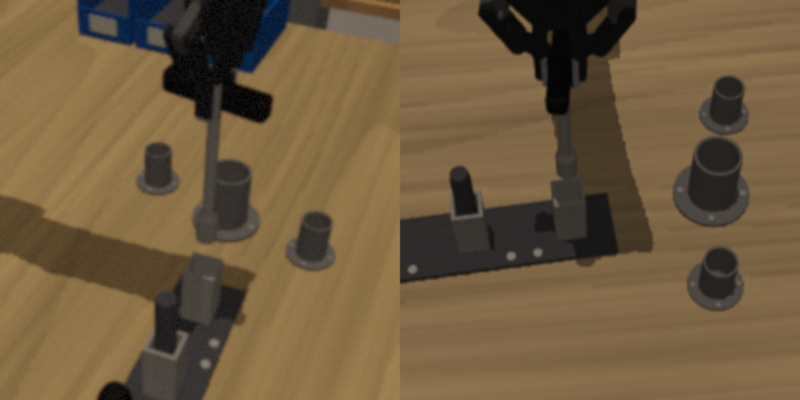

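The driver is out of the tube and hanging upright, with its socket end at about side (344,227) and scene (296,239). The drift is still in its tube. Next I'll go over the pot and measure the socket end there.

```bash
python3 -m creep '[[[0.06,0.17,0],[0,0,0]],[[0.12,0.34,0],[0,0,0]],[[0.12,0.34,0],[0,0,0]],[[0.12,0.34,0],[0,0,0]],[[0.12,0.34,0],[0,0,0]],[[0.12,0.34,0],[0,0,0]],[[0.12,0.34,0],[0,0,0]],[[0.12,0.34,0],[0,0,0]],[[0.12,0.34,0],[0,0,0]],[[0.12,0.34,0],[0,0,0]],[[0.12,0.34,0],[0,0,0]],[[0.12,0.34,0],[0,0,0]],[[0.06,0.19,0],[0,0,0]],[[0,0,0],[0,0,0]],[[0,0,0],[0,0,0]],[[0,0,0],[0,0,0]],[[0,0,0],[0,0,0]]]'
python3 - <<'E'
from h import *
print("before",atz("side",(344,226),.121).round(3),atz("scene",(296,239),.121).round(3))
a=arm.get_image("side")[90:240,280:430,::-1];b=arm.get_image("scene")[130:280,320:470,::-1]
cv2.imwrite("pics/o.png",np.hstack([cv2.resize(i,(400,400),interpolation=2) for i in(a,b)]))
E
```

```text
t: 9.0
ee_pos: [0.4898, 0.128, 0.2633]
eef_rot: [-0.221, -3.134, 0.001]
wrist_force: [0.4, -0.4, -2.6]
gripper_width: 0.23
grasp_force: 58.5
before [ 0.527 -0.043  0.121] [ 0.524 -0.041  0.121]
```

View pics/o.png

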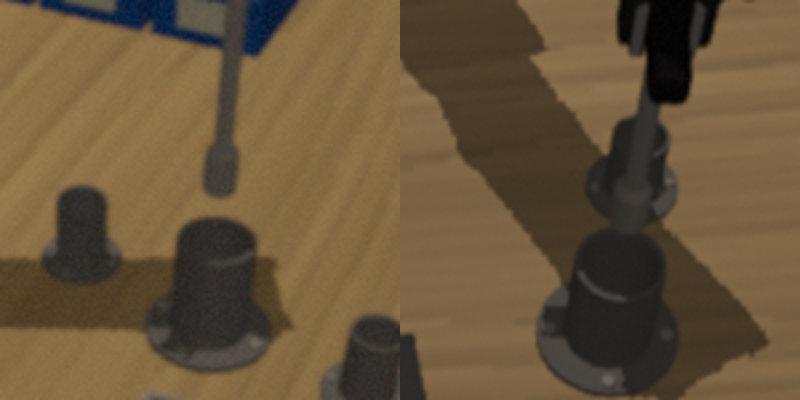

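```bash
python3 - <<'E'
from h import *
for c,s,r in(("side",(362,162),(361.4,179.2)),("scene",(405.5,214.5),(402.5,231))):
  print(c,"sock",atz(c,s,.119).round(4),"rim",atz(c,r,.08).round(4))
o=arm.get_obs();print(o["ee_pos"],(Ro.from_rotvec(o["eef_rot"]).as_matrix()).round(3))
E
```

```text
side sock [0.4929 0.1229 0.119 ] rim [0.4935 0.1275 0.08  ]
scene sock [0.4935 0.1289 0.119 ] rim [0.4966 0.1282 0.08  ]
[0.48981449 0.12827809 0.26330741] [[-0.99  0.14  0.  ]
 [ 0.14  0.99 -0.  ]
 [-0.   -0.   -1.  ]]
```

The socket end is within about 4 mm of the pot's axis and the clearance is 12 mm, so I'll nudge +2 mm in y and lower.

```bash
python3 -m creep '[[[-0.02,0.05,0],[0,0,0]],[[0,0,0.2],[0,0,0]],[[0,0,0.2],[0,0,0]],[[0,0,0.2],[0,0,0]],[[0,0,0.2],[0,0,0]],[[0,0,0.2],[0,0,0]],[[0,0,0.2],[0,0,0]],[[0,0,0.2],[0,0,0]],[[0,0,0.2],[0,0,0]],[[0,0,0.2],[0,0,0]],[[0,0,0.2],[0,0,0]],[[0,0,0.2],[0,0,0]],[[0,0,0.2],[0,0,0]],[[0,0,0.16],[0,0,0]],[[0,0,0],[0,0,0]],[[0,0,0],[0,0,0]]]'
```

```text
t: 10.7
ee_pos: [0.4908, 0.1308, 0.1609]
eef_rot: [-0.219, -3.134, -0.0]
wrist_force: [0.2, 0.2, -2.8]
gripper_width: 0.225
grasp_force: 58.6
```

```bash
python3 -m creep '[[[0,0,0.05],[0,0,0]],[[0,0,0.05],[0,0,0]],[[0,0,0.05],[0,0,0]],[[0,0,0],[0,0,0]],[[0,0,0],[0,0,0]]]'
```

```text
t: 11.2
ee_pos: [0.4907, 0.1308, 0.1549]
eef_rot: [-0.219, -3.134, -0.0]
wrist_force: [1.0, -0.4, -3.1]
gripper_width: 0.226
grasp_force: 58.6
```

```bash
python3 -m creep '[[[0,0,0.04],[0,0,0]],[[0,0,0.04],[0,0,0]],[[0,0,0],[0,0,0]],[[0,0,0],[0,0,0]]]'
```

```text
t: 11.6
ee_pos: [0.4907, 0.1307, 0.1516]
eef_rot: [-0.219, -3.134, 0.0]
wrist_force: [0.1, -0.1, -2.0]
gripper_width: 0.231
grasp_force: 58.6
```

```bash
python3 -m creep '[[[0,0,0.03],[0,0,0]],[[0,0,0],[0,0,0]],[[0,0,0],[0,0,0]]]'
```

```text
t: 11.9
ee_pos: [0.4907, 0.1307, 0.1505]
eef_rot: [-0.219, -3.134, -0.0]
wrist_force: [-0.1, 0.5, -2.5]
gripper_width: 0.22
grasp_force: 58.6
```

```bash
python3 -m creep '[[[0,0,0.03],[0,0,0]],[[0,0,0],[0,0,0]],[[0,0,0],[0,0,0]]]'
```

```text
t: 12.2
ee_pos: [0.4911, 0.1309, 0.1498]
eef_rot: [0.219, 3.133, 0.0]
wrist_force: [0.4, -0.5, 3.7]
gripper_width: 0.224
grasp_force: 59.3
```

```bash
python3 -m creep '[[[0,0,0.03],[0,0,0]],[[0,0,0],[0,0,0]],[[0,0,0],[0,0,0]]]'
```

```text
t: 12.5
ee_pos: [0.4916, 0.131, 0.1497]
eef_rot: [0.219, 3.132, 0.001]
wrist_force: [-2.8, -0.6, 14.2]
gripper_width: 0.228
grasp_force: 61.0
```

The socket touches the floor at TCP z = 0.1498, as predicted. I'll ease off slightly, release and look.

```bash
python3 -m creep '[[[0,0,-0.03],[0,0,0]],[[0,0,0],[0,0,0]]]' && python3 -m creep '[[[0,0,0],[0,0,0]],[[0,0,0],[0,0,0]],[[0,0,0],[0,0,0]],[[0,0,0],[0,0,0]],[[0,0,0],[0,0,0]],[[0,0,0],[0,0,0]],[[0,0,0],[0,0,0]],[[0,0,0],[0,0,0]],[[0,0,0],[0,0,0]],[[0,0,0],[0,0,0]]]' 100
python3 - <<'E'
from h import *
a=arm.get_image("side")[60:260,260:460,::-1];b=arm.get_image("scene")[120:320,310:510,::-1]
cv2.imwrite("pics/r.png",np.hstack([cv2.resize(i,(400,400),interpolation=2) for i in(a,b)]))
E
```

```text
t: 12.7
ee_pos: [0.4911, 0.1308, 0.1498]
eef_rot: [0.219, 3.133, 0.0]
wrist_force: [-0.5, 0.3, 5.8]
gripper_width: 0.224
grasp_force: 59.8
t: 13.7
ee_pos: [0.4907, 0.1307, 0.1493]
eef_rot: [0.219, 3.134, 0.0]
wrist_force: [0.0, 0.6, -0.2]
gripper_width: 0.994
grasp_force: 0.0
```

View pics/r.png

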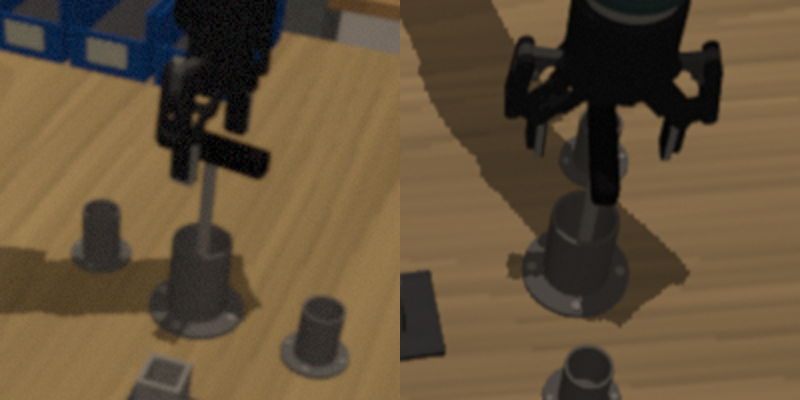

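The fingers are clear on both sides and the driver stands upright in the large pot. I'll retreat straight up.

```bash
python3 -m creep '[[[0,0,-0.2],[0,0,0]],[[0,0,-0.3],[0,0,0]],[[0,0,-0.4],[0,0,0]],[[0,0,-0.4],[0,0,0]],[[0,0,-0.4],[0,0,0]],[[0,0,-0.4],[0,0,0]],[[0,0,-0.4],[0,0,0]],[[0,0,-0.2],[0,0,0]],[[0,0,0],[0,0,0]],[[0,0,0],[0,0,0]],[[0,0,0],[0,0,0]],[[0,0,0],[0,0,0]],[[0,0,0],[0,0,0]]]'
python3 - <<'E'
from h import *
a=arm.get_image("side")[60:460,200:600,::-1];b=arm.get_image("scene")[80:380,110:510,::-1]
cv2.imwrite("pics/f.png",np.hstack([cv2.resize(a,(400,400)),cv2.resize(b,(400,400))]))
E
```

```text
t: 15.1
ee_pos: [0.4904, 0.1307, 0.2568]
eef_rot: [-0.219, -3.133, 0.0]
wrist_force: [0.1, 0.2, -0.2]
gripper_width: 1.002
grasp_force: 0.0
```

View pics/f.png

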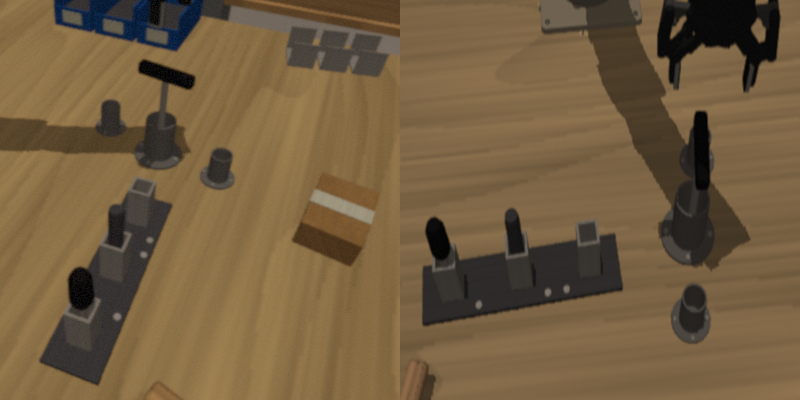

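The driver stands handle up in the large pot, at (165,110) in the left half and (695,180) in the right. The other two tools are still in their tubes, and the gripper is clear.

```bash
python3 -c "
from cell import arm
print(arm.sign_off())"
```

```text
the job is handed in; nothing more can be done
None
```

The T-handle driver is standing handle up on the floor of the large grey pot, released and clear of the gripper. The other two tools are still in their tubes, and I handed the job in at about 15 s on the robot's clock.

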